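Sweep the used test cassettes into the collecting fence

ROBOT

A 6-joint arm with a two-finger parallel gripper is mounted at the origin on a cart in front of the work surface, level with it; the furniture and walls round the work are solid. World frame = base frame: x ahead of the robot, y to its left, z up, the work surface at z = 0. Lengths are in mm, angles in rad, forces in N, time in s.
With the tool pointing down it reaches from about 400 to 925 mm from the base axis. Payload 12.5 kg.
Tool frame: the origin (TCP) lies midway between the tips of the shut fingers; the grasp point (between the pads) lies 19 mm behind it; z points along the fingers, y is the direction in which the jaws open and shut (so a half turn about z gives the same grasp; the last joint's range is limited). The gripper opens to 95 mm and grips with 3 to 60 N. Pads are 20 mm wide; open, the fingers measure 119 mm over their backs; the gripper's body (75 mm by 180 mm) begins 59 mm behind the grasp point.
Start: joints at [1.019, 0.491, 1.559, -0, 1.092, -0.106], TCP at [269.474, 563.942, 214.661] pointing down, gripper open.
Joint ranges: [-3.1, 3.1], [-0.84, 2.19], [0.05, 2.79], [-1.13, 4.28], [0.06, 2.93], [-2.69, 2.69]. Speed limits (rad/s): [2.22, 2.22, 2.79, 3.14, 3.14, 3.14].

INTERFACE

Orientations are given as [roll, pitch, yaw] about the fixed x, y, z axes, in that order (R = Rz(yaw) Ry(pitch) Rx(roll)).
In Python, from cell import * gives the robot as it stands. The module is installed in compiled form; this text tells all that it offers.
- The arm moves only by the tool carry_out, never from a script. Its argument "moves" is a list of rows, each an object of numbers: "dx", "dy", "dz": the shift along the tool's x, y, z in m; "twist": the turn about the tool's z in degrees. A call has 1 to 5 rows; each row is the pose to reach, as a shift and turn from the pose commanded when the call began, along the tool's axes at that moment; what a row does not reach only later rows make up. A row lasts 1/10 s, in which the tool goes at most 50 mm and 8.59 degrees, less where a joint would pass 70% of its speed; a pose out of reach is approached as far as the arm can. A call with a gripper value outside its range is refused whole. "grip" is the finger opening in m, from 0 to 0.0951, set as the call begins (left out, the last holds). The fingers move at their own pace and stop on an object; the grip force is fixed at half the most. Time passes only in rows, so rows that repeat a pose let the fingers close. It gives the time, the measured TCP pose, the force and the opening at its end, in the units of the state.
- state(): the state, without advancing time (a new reading comes with each control period).
- read_camera(name): name is "side" or "top" or "wrist"; returns (picture, depth): 400x640x3 uint8, red, green, blue; 400x640 float32, mm along the optical axis (not along the pixel's ray), 0 where there is no reading.
- camera_info(name): a dict with "mtx" (3x3 intrinsics, pixels), "R" (3x3) and "t" (3): a world point X has camera coordinates R X + t. Camera axes: x right, y down, z forward; pixel columns grow to the right and rows downward; lengths in mm; the calibration is good to about 2 mm. A picture is of the moment at which its call begins: read the wrist's pose just before it. camera_info takes no time and is no camera call; for the wrist camera it gives the pose at the moment of the call.
- job_done(): hands the job in, once; it reports no verdict.
The state is a dict: "t": time; "joints": joint angles; "qvel": joint speeds; "tau": joint torques, N m; "eef_pos": TCP position; "tcp_rot": TCP orientation; "ft_force": force on the tool from outside, world axes, zero at the start; "moment": the same for the moment, N m; "opening": opening from 0.0 (shut) to 1.0 (fully open).
Only numpy, scipy, OpenCV 4.12 (cv2) and the standard library are available. Lean on these libraries where they do the work, as an engineer would, in place of code of your own. Each camera call takes 0.05 s, during which the arm holds its last target. There are 200 camera calls.

TASK

Sweep the three white test cassettes lying on the worktop through the open front of the three-sided aluminium fence, until each lies flat and wholly inside it. Only push them gently along the worktop with the fingers: do not pick up, pinch, press down on or ram them, and leave the vials, the beaker and the petri dish standing where they are.

Things in the scene. Friction and masses are not known exactly. Their poses are not given: they have to be found in the camera images.
- fence: Three-sided fence of bare aluminium, fixed to the worktop, no floor. Inside 180 mm wide, 120 mm deep; walls 3 mm thick, 20 mm high; 14 mm wide, 2 mm thick foot flange outside. Its open mouth looks towards the robot. Origin: middle of the mouth, on the worktop; x points into the bay (back wall at x = 120 mm), y left along the mouth (side walls at y = +-90 mm), z up.
- used_cassette_1: White flat plastic test cassette, a loose bar 20 mm (x) by 70 mm (y) by 6 mm (z), about 15 g, lying flat on the worktop in front of the fence's mouth. Origin: centre of its underside.
- cassette_1_end_a (a point): Middle of the +y end face of used_cassette_1, 35 mm from its centre, 3 mm up.
- cassette_1_end_b (a point): Middle of the -y end face of used_cassette_1, 35 mm from its centre, 3 mm up.
- used_cassette_2: White flat plastic test cassette, a loose bar 20 mm (x) by 70 mm (y) by 6 mm (z), about 15 g, lying flat on the worktop in front of the fence's mouth. Origin: centre of its underside.
- cassette_2_end_a (a point): Middle of the +y end face of used_cassette_2, 35 mm from its centre, 3 mm up.
- cassette_2_end_b (a point): Middle of the -y end face of used_cassette_2, 35 mm from its centre, 3 mm up.
- used_cassette_3: White flat plastic test cassette, a loose bar 20 mm (x) by 70 mm (y) by 6 mm (z), about 15 g, lying flat on the worktop in front of the fence's mouth. Origin: centre of its underside.
- cassette_3_end_a (a point): Middle of the +y end face of used_cassette_3, 35 mm from its centre, 3 mm up.
- cassette_3_end_b (a point): Middle of the -y end face of used_cassette_3, 35 mm from its centre, 3 mm up.
- vial_left: Capped sample vial, 23 mm wide, 46 mm high, standing loose to the left of the cassettes; not to be disturbed. Origin: centre of its underside.
- vial_right: Capped sample vial, 23 mm wide, 46 mm high, standing loose to the right of the cassettes; not to be disturbed. Origin: centre of its underside.
- beaker: Clear beaker, 52 mm wide, 69 mm high, standing loose left of the fence; not to be disturbed. Origin: centre of its underside.
- dish: Lidded petri dish, 61 mm wide, 15 mm high, loose right of the fence; not to be disturbed. Origin: centre of its underside.
- case_edge (a point): Fixed landmark: on the right-hand rim of the big open tool case, an obstacle between the arm's start and the work. Its tray covers 300 mm in x (x 0.2 to 0.5) and 460 mm to the left of this point, rim 120 mm high; its raised lid stands along the far side (x 0.5 to 0.61), 0.42 m high. Carry the hand over the tray near the robot and well up, not through the lid.
Mind the look-alikes: they are no part of the job. What is shaped like the used_cassette_2 but turquoise is not meant. Leave any turquoise look-alike of the used_cassette_3 alone.

How it is judged:
By the outcome, as a careful person would: the job done as asked, in the order asked, and still so for the second after the job is handed in, with the robot touching nothing.
It also fails if it takes over 64 s, if anything falls off the work surface, if the arm or the gripper's body presses on something with over 40 N, if the wrist force passes 120 N, or if a joint passes its speed limit or range.

## Working session

There is one attempt and no reset: what is moved stays moved. The work goes in short steps, Python scripts to look and compute and a tool call to move; the robot and the scene stay as the last step left them, time stands still between calls to the robot, and variables do not carry over. Pictures are saved under pics/ and viewed, about 8 in all and at most 12, crops included, and the job is handed in when it is done.

Besides the shell and the picture viewer there is one more tool, called after "Emit:" as name([rows], argument=value, ...), one row to a line, values as JSON. carry_out: Moves the arm, as the interface text tells. Its arguments: {"type":"object","properties":{"moves":{"type":"array","items":{"type":"object","properties":{"dx":{"type":"number"},"dy":{"type":"number"},"dz":{"type":"number"},"twist":{"type":"number"}}}},"grip":{"type":"number"}},"required":["moves"]}

```bash
mkdir -p pics
python3 - <<'E'
from cell import *
import cv2,numpy as np
s=state();print(s['t'],s['eef_pos'],s['tcp_rot'],s['opening'],s['ft_force'])
for n in('top','side'):
    p,d=read_camera(n);cv2.imwrite(f'pics/{n}0.png',cv2.cvtColor(p,cv2.COLOR_RGB2BGR));np.save(f'pics/{n}0.npy',d)
    print(n,camera_info(n))
E
```

```text
0.0 [269.31117634 563.7272836  214.0566367 ] [-3.14049705e+00 -1.51213524e-04  2.69579592e+00] 1.0016704292771688 [ 0.76426422 -0.36396796 -0.2181865 ]
top {'mtx': array([[387.45439123,   0.        , 313.83019392],
       [  0.        , 387.45439123, 196.13430277],
       [  0.        ,   0.        ,   1.        ]]), 'R': array([[-0.00268353, -0.99983438, -0.01800054],
       [-0.99571314,  0.00433588, -0.09239344],
       [ 0.09245619,  0.01767543, -0.99555986]]), 't': array([-231.80642744,  474.13601211,  910.67823581])}
side {'mtx': array([[438.13909991,   0.        , 313.70472721],
       [  0.        , 438.13909991, 200.8824845 ],
       [  0.        ,   0.        ,   1.        ]]), 'R': array([[-0.99949226, -0.02969816, -0.01154282],
       [-0.00182318,  0.41498298, -0.90982735],
       [ 0.03181028, -0.90934435, -0.41482642]]), 't': array([443.92420524, 183.49820221, 625.51090118])}
```

View pics/top0.png

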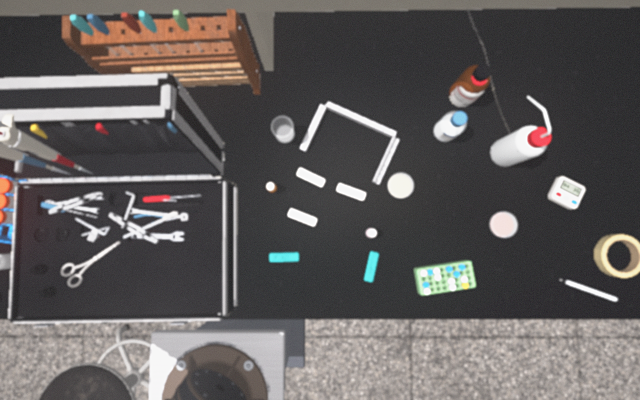

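View pics/side0.png

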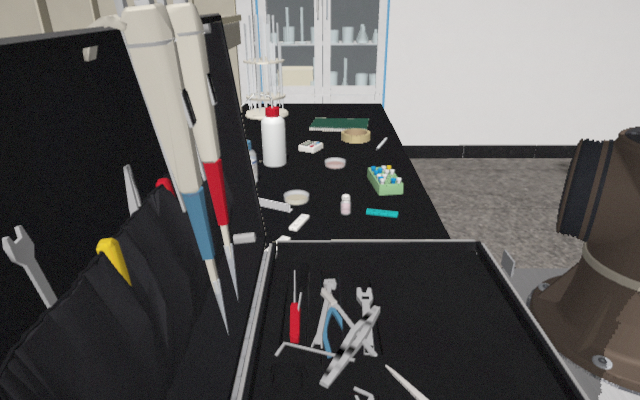

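The top view shows white cassettes at (311,177), (351,191) and (302,217). The fence mouth runs from (304,150) to (378,182) and its back from (323,105) to (397,135). The vials are at (271,187) and (371,233), the beaker at (283,129) and the dish at (400,185). The turquoise look-alikes are at (284,257) and (371,267). The side view is mostly blocked by the tool case.

```bash
cat > h.py <<'E'
from cell import *
import cv2,numpy as np
def w(n,uv,z):
    c=camera_info(n);r=c['R'].T@np.linalg.inv(c['mtx'])@np.array([*uv,1.]);o=-c['R'].T@c['t']
    return (o+r*(z-o[2])/r[2])
def comps(img,z=6,roi=(255,90,430,290)):
    x0,y0,x1,y1=roi;g=img[y0:y1,x0:x1].astype(int)
    m=(g.min(2)>130).astype(np.uint8)
    out=[]
    for c in cv2.findContours(m,cv2.RETR_EXTERNAL,cv2.CHAIN_APPROX_NONE)[0]:
        if len(c)<8: continue
        c=c.reshape(-1,2)+[x0,y0]
        P=np.array([w('top',q,z)[:2] for q in c]).astype(np.float32)
        out.append((c.mean(0).round(),cv2.minAreaRect(P),P))
    return out
E
python3 - <<'E'
from h import *
im=cv2.cvtColor(cv2.imread('pics/top0.png'),cv2.COLOR_BGR2RGB)
for c,r,P in comps(im): print(c,np.round(r[0]),np.round(r[1]),round(r[2],1),np.round(cv2.boxPoints(r)).tolist())
for n,uv,z in [('bL',(283,127),35),('vl',(271,187),46),('vr',(371,233),46),('dish',(400,185),15),('t',(284,257),6),('t',(371,267),6),('case',(236,240),120)]: print(n,w('top',uv,z).round())
cv2.imwrite('pics/c0.png',cv2.resize(cv2.imread('pics/top0.png')[90:280,255:430],None,fx=3,fy=3,interpolation=cv2.INTER_CUBIC))
E
```

```text
[423. 279.] [ 278. -491.] [34. 52.] 89.9 [[252.0, -507.0], [304.0, -507.0], [304.0, -474.0], [252.0, -474.0]]
[371. 232.] [ 386. -370.] [27. 22.] 89.8 [[375.0, -383.0], [397.0, -383.0], [397.0, -356.0], [375.0, -356.0]]
[302. 217.] [ 424. -204.] [76. 26.] 68.6 [[398.0, -235.0], [423.0, -244.0], [450.0, -173.0], [426.0, -164.0]]
[351. 191.] [ 486. -323.] [76. 26.] 69.0 [[460.0, -354.0], [485.0, -363.0], [512.0, -292.0], [487.0, -283.0]]
[270. 186.] [ 500. -126.] [21. 21.] 45.0 [[485.0, -126.0], [500.0, -141.0], [515.0, -126.0], [500.0, -111.0]]
[400. 185.] [ 501. -443.] [63. 64.] 88.8 [[468.0, -474.0], [532.0, -475.0], [534.0, -412.0], [470.0, -411.0]]
[310. 177.] [ 522. -225.] [76. 26.] 63.3 [[494.0, -253.0], [517.0, -265.0], [551.0, -197.0], [528.0, -185.0]]
[284. 128.] [ 642. -156.] [66. 52.] 0.1 [[609.0, -130.0], [609.0, -182.0], [675.0, -182.0], [675.0, -130.0]]
[354. 134.] [ 611. -323.] [218. 142.] 65.0 [[501.0, -392.0], [629.0, -452.0], [722.0, -254.0], [593.0, -194.0]]
bL [ 639. -160.   35.]
vl [ 493. -134.   46.]
vr [ 385. -366.   46.]
dish [ 500. -441.   15.]
t [ 328. -161.    6.]
t [ 304. -369.    6.]
case [371. -69. 120.]
```

View pics/c0.png

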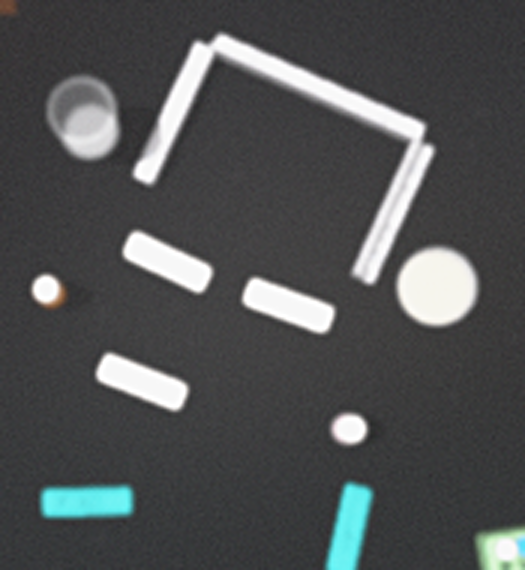

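The crop confirms the layout. The fence opens towards the robot at a yaw of about -25°, which is the tool's present orientation, so tool -x is the fence's +x. Next I check heights along the transit path.

Run:
```python
from h import *
pts=[]
for n in('top','side'):
    d=np.load(f'pics/{n}0.npy');c=camera_info(n);v,u=np.mgrid[:400,:640];m=d>0
    X=np.linalg.inv(c['mtx'])@np.stack([u[m],v[m],np.ones(m.sum())])*d[m]
    pts.append((c['R'].T@(X-c['t'][:,None])).T)
P=np.vstack(pts)
ys=np.arange(600,-300,-60);xs=np.arange(200,660,40)
print('x',xs)
for y in ys:
    r=[]
    for x in xs:
        k=(abs(P[:,0]-x-20)<20)&(abs(P[:,1]-y-30)<30);r.append(int(np.percentile(P[k,2],99.5)) if k.sum()>3 else None)
    print(y,r)
```

```text
x [200 240 280 320 360 400 440 480 520 560 600 640]
600 [None, None, None, None, None, None, None, None, None, None, None, None]
540 [None, None, None, None, None, None, None, None, None, None, None, None]
480 [3, 3, 51, 50, 71, 43, 45, 77, None, None, None, None]
420 [None, None, None, None, 81, 120, 121, 121, None, None, None, None]
360 [121, 120, 121, 120, 121, 121, 121, 174, 318, 284, None, None]
300 [121, 141, 141, 112, 110, 115, 114, 132, 420, 345, None, None]
240 [120, 114, 115, 114, 114, 111, 114, 431, 432, 401, 402, None]
180 [120, 110, 110, 114, 113, 116, 110, 431, 433, 415, 414, None]
120 [120, 110, 110, 110, 119, 118, 114, 414, 422, 418, 415, None]
60 [120, 110, 110, 110, 118, 114, 111, 131, 421, 419, 416, None]
0 [148, 110, 110, 111, 110, 112, 115, 131, 421, 420, 415, 3]
-60 [121, 121, 120, 120, 121, 120, 120, 184, 420, 419, 416, 5]
-120 [4, 4, 4, 4, 4, 4, 4, 5, 4, 5, 4, 4]
-180 [5, 4, 7, 10, 4, 8, 5, 49, 4, 4, 71, 71]
-240 [4, 4, 5, 8, 4, 10, 4, 8, 9, 20, 71, 28]
```

Emit:
carry_out([
  {"dx": -0.02,"dy": -0.038,"dz": -0.01,"twist": -5.1},
  {"dx": -0.041,"dy": -0.077,"dz": -0.02,"twist": -10.2},
  {"dx": -0.062,"dy": -0.116,"dz": -0.03,"twist": -15.3},
  {"dx": -0.083,"dy": -0.155,"dz": -0.04,"twist": -20.4},
  {"dx": -0.104,"dy": -0.194,"dz": -0.046,"twist": -25.5},
], grip=0.035)

```text
t: 0.6
eef_pos: [279.4, 342.4, 261.0]
tcp_rot: [3.141, 0.0, -3.138]
ft_force: [0.6, 0.1, 0.2]
opening: 0.639
```

Emit:
carry_out([
  {"dx": -0.025,"dy": -0.04,"dz": 0},
  {"dx": -0.055,"dy": -0.08},
  {"dx": -0.08,"dy": -0.118},
  {"dx": -0.105,"dy": -0.156},
  {"dx": -0.12,"dy": -0.199},
])

```text
schema error: expected keys dx, dy, dz, twist
```

Emit:
carry_out([
  {"dx": -0.01,"dy": -0.048},
  {"dx": -0.015,"dy": -0.097},
  {"dx": -0.018,"dy": -0.146},
  {"dx": -0.018,"dy": -0.195},
  {"dx": -0.018,"dy": -0.244},
])

```text
schema error: expected keys dx, dy, dz, twist
```

All keys are required in every row, so nothing moved. I'm resending with them filled in.

Emit:
carry_out([
  {"dx": -0.025,"dy": -0.04,"dz": 0,"twist": 0},
  {"dx": -0.055,"dy": -0.08,"dz": 0,"twist": 0},
  {"dx": -0.08,"dy": -0.118,"dz": 0,"twist": 0},
  {"dx": -0.105,"dy": -0.156,"dz": 0,"twist": 0},
  {"dx": -0.12,"dy": -0.199,"dz": 0,"twist": 0},
])

```text
t: 1.1
eef_pos: [400.7, 143.3, 260.6]
tcp_rot: [3.141, 0.0, 3.141]
ft_force: [1.0, 0.7, -1.0]
opening: 0.37
```

Emit:
carry_out([
  {"dx": -0.01,"dy": -0.048,"dz": 0,"twist": 0},
  {"dx": -0.015,"dy": -0.097,"dz": 0,"twist": 0},
  {"dx": -0.018,"dy": -0.146,"dz": 0,"twist": 0},
  {"dx": -0.018,"dy": -0.195,"dz": 0,"twist": 0},
  {"dx": -0.018,"dy": -0.244,"dz": 0,"twist": 0},
])

```text
t: 1.6
eef_pos: [416.8, -101.0, 260.6]
tcp_rot: [3.141, 0.0, 3.141]
ft_force: [1.7, 0.8, 0.8]
opening: 0.368
```

Emit:
carry_out([
  {"dx": -0.01,"dy": -0.048,"dz": 0,"twist": 5.1},
  {"dx": -0.03,"dy": -0.08,"dz": 0.03,"twist": 10.2},
  {"dx": -0.05,"dy": -0.1,"dz": 0.07,"twist": 15.3},
  {"dx": -0.065,"dy": -0.11,"dz": 0.11,"twist": 20.4},
  {"dx": -0.075,"dy": -0.114,"dz": 0.15,"twist": 25.4},
])

```text
t: 2.1
eef_pos: [492.9, -214.3, 108.7]
tcp_rot: [3.142, 0.0, 2.693]
ft_force: [0.7, -0.7, -0.4]
opening: 0.366
```

Run:
```python
from h import *
p,d=read_camera('wrist');cv2.imwrite('pics/w1.png',cv2.cvtColor(p,cv2.COLOR_RGB2BGR));np.save('pics/w1.npy',d)
import pickle;pickle.dump(camera_info('wrist'),open('pics/w1.pkl','wb'))
s=state();print(s['t'],s['eef_pos'],s['tcp_rot'],s['opening'])
```

```text
2.15 [ 491.57273514 -213.13905988  102.95110077] [ 3.14085248 -0.00733562  2.68773766] 0.36754775510007426
```

View pics/w1.png

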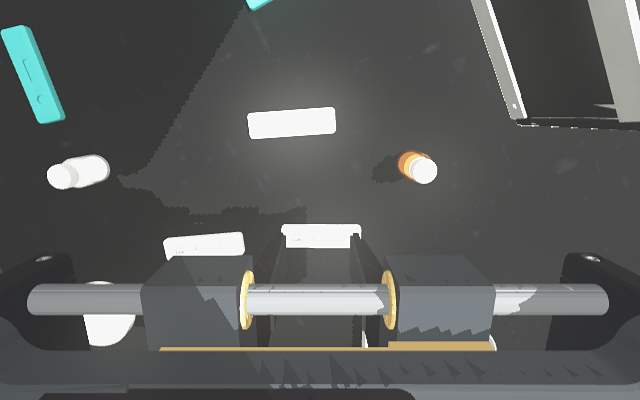

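The wrist view looks back towards the robot. c1 is centred between the fingers at (320,235), c2 is at (205,243), c3 at (292,122), and the vials at (80,172) and (418,168). I'm lowering now.

Emit:
carry_out([
  {"dx": 0,"dy": 0,"dz": 0.035,"twist": 0},
  {"dx": 0,"dy": 0,"dz": 0.065,"twist": 0},
  {"dx": 0,"dy": 0,"dz": 0.085,"twist": 0},
  {"dx": 0,"dy": 0,"dz": 0.095,"twist": 0},
  {"dx": 0,"dy": 0,"dz": 0.095,"twist": 0},
])

```text
t: 2.65
eef_pos: [491.9, -212.8, 15.4]
tcp_rot: [3.141, -0.002, 2.699]
ft_force: [0.1, 0.5, 0.6]
opening: 0.371
```

Run:
```python
from h import *
for i in range(2):
    p,d=read_camera('top');s=state();print(s['t'],s['eef_pos'],s['tcp_rot'],s['ft_force'])
p,_=read_camera('side')
cv2.imwrite('pics/a.png',np.hstack([cv2.resize(q,None,fx=3,fy=3,interpolation=2) for q in [p[180:300,215:320,::-1]]]))
cv2.imwrite('pics/t1.png',p[:,:,::-1])
```

```text
2.7 [ 492.35639979 -213.06687208   16.19934698] [ 3.14146449e+00 -9.22928264e-05  2.69833639e+00] [ 1.02695804 -1.21686518  0.14772309]
2.75 [ 492.60701236 -213.23006586   16.66817554] [3.14158225e+00 9.73278322e-04 2.69818383e+00] [-0.43102404 -0.49053039 -0.30152014]
```

Emit:
carry_out([
  {"dx": 0,"dy": 0,"dz": 0.008,"twist": 0},
  {"dx": 0,"dy": 0,"dz": 0.013,"twist": 0},
  {"dx": -0.003,"dy": 0,"dz": 0.013,"twist": 0},
  {"dx": -0.007,"dy": 0,"dz": 0.013,"twist": 0},
  {"dx": -0.011,"dy": 0,"dz": 0.013,"twist": 0},
])

```text
t: 3.3
eef_pos: [502.7, -218.1, 2.7]
tcp_rot: [3.142, 0.0, 2.698]
ft_force: [-0.5, 1.4, -0.4]
opening: 0.371
```

Emit:
carry_out([
  {"dx": -0.005,"dy": -0.0005,"dz": 0,"twist": 0},
  {"dx": -0.012,"dy": -0.001,"dz": 0,"twist": 0},
  {"dx": -0.02,"dy": -0.0015,"dz": 0,"twist": 0},
  {"dx": -0.028,"dy": -0.002,"dz": 0,"twist": 0},
  {"dx": -0.036,"dy": -0.0025,"dz": 0,"twist": 0},
])

```text
t: 3.8
eef_pos: [534.3, -235.9, 2.6]
tcp_rot: [3.142, 0.0, 2.698]
ft_force: [-0.2, -0.0, 0.2]
opening: 0.371
```

Run:
```python
from h import *
p,d=read_camera('top');s=state();print(s['t'],s['eef_pos'],s['tcp_rot'],s['ft_force'])
cv2.imwrite('pics/t2.png',cv2.resize(p[80:280,250:430,::-1],None,fx=3,fy=3,interpolation=2))
```

```text
3.85 [ 535.35649957 -236.56648656    2.69678149] [-3.14156418e+00  1.40806627e-03  2.69747057e+00] [-0.26769496  0.4568967  -0.11889685]
```

View pics/t2.png

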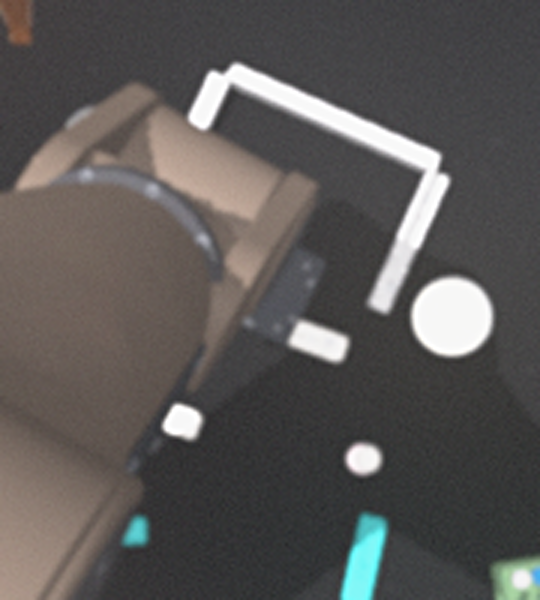

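The arm blocks the top view of c1, so I'm checking it through the wrist camera.

Run:
```python
from h import *
p,d=read_camera('wrist');c=camera_info('wrist')
cv2.imwrite('pics/w2.png',p[:,:,::-1])
F=np.array([549,-294.]);a=np.radians(-25.2);M=np.array([[np.cos(a),np.sin(a)],[-np.sin(a),np.cos(a)]])
v,u=np.mgrid[:400,:640];m=(d>0)&(p.min(2)>150)
X=np.linalg.inv(c['mtx'])@np.stack([u[m],v[m],np.ones(m.sum())])*d[m]
W=(c['R'].T@(X-c['t'][:,None])).T
k=(W[:,2]<12)&(W[:,2]>2);f=(M@(W[k,:2]-F).T).T
u_,v_=u[m][k],v[m][k]
sel=(f[:,0]>-60)&(f[:,0]<20)&(f[:,1]>0)
print(sel.sum(), f[sel].min(0),f[sel].max(0),u_[sel].min(),u_[sel].max(),v_[sel].min(),v_[sel].max())
```

```text
893 [-27.61860152  27.33819196] [-20.36491869  64.85891774] 284 351 270 283
```

View pics/w2.png

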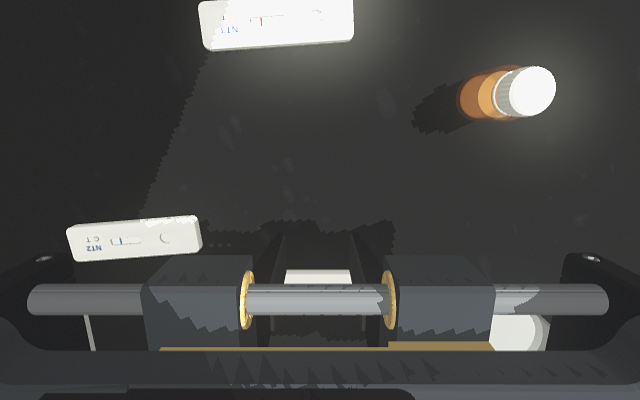

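The wrist view shows c1's trailing edge straight against both fingers at (284–351, 275). c2 is at (135,238) and the left vial at (525,90). The push continues.

Emit:
carry_out([
  {"dx": -0.006,"dy": -0.001,"dz": 0,"twist": 0},
  {"dx": -0.013,"dy": -0.0022,"dz": 0,"twist": 0},
  {"dx": -0.021,"dy": -0.0034,"dz": 0,"twist": 0},
  {"dx": -0.029,"dy": -0.0046,"dz": 0,"twist": 0},
  {"dx": -0.037,"dy": -0.006,"dz": 0,"twist": 0},
])

```text
t: 4.4
eef_pos: [565.1, -257.3, 2.6]
tcp_rot: [3.142, 0.0, 2.698]
ft_force: [1.2, 0.7, -0.5]
opening: 0.368
```

Emit:
carry_out([
  {"dx": -0.008,"dy": 0,"dz": 0,"twist": 0},
  {"dx": -0.016,"dy": 0,"dz": 0,"twist": 0},
  {"dx": -0.024,"dy": 0,"dz": 0,"twist": 0},
  {"dx": -0.032,"dy": 0,"dz": 0,"twist": 0},
  {"dx": -0.04,"dy": 0,"dz": 0,"twist": 0},
])

```text
t: 4.9
eef_pos: [601.2, -274.3, 2.6]
tcp_rot: [3.141, -0.0, 2.698]
ft_force: [-0.2, 0.2, 0.7]
opening: 0.371
```

Emit:
carry_out([
  {"dx": -0.008,"dy": 0,"dz": 0,"twist": 0},
  {"dx": -0.016,"dy": 0,"dz": 0,"twist": 0},
  {"dx": -0.024,"dy": 0,"dz": 0,"twist": 0},
  {"dx": -0.03,"dy": 0,"dz": 0,"twist": 0},
  {"dx": -0.034,"dy": 0,"dz": 0,"twist": 0},
])

```text
t: 5.4
eef_pos: [631.8, -288.9, 2.6]
tcp_rot: [3.142, 0.0, 2.698]
ft_force: [0.5, 0.5, -0.2]
opening: 0.367
```

Emit:
carry_out([
  {"dx": 0.012,"dy": 0,"dz": 0,"twist": 0},
  {"dx": 0.025,"dy": 0,"dz": -0.02,"twist": 0},
  {"dx": 0.035,"dy": 0,"dz": -0.06,"twist": 0},
  {"dx": 0.07,"dy": -0.025,"dz": -0.075,"twist": 0},
  {"dx": 0.11,"dy": -0.05,"dz": -0.075,"twist": 0},
])

```text
t: 5.9
eef_pos: [510.9, -287.0, 79.9]
tcp_rot: [-3.141, 0.005, 2.699]
ft_force: [-0.1, -1.0, -0.3]
opening: 0.367
```

Emit:
carry_out([
  {"dx": 0.03,"dy": -0.03,"dz": 0,"twist": 0},
  {"dx": 0.045,"dy": -0.04,"dz": 0,"twist": 0},
  {"dx": 0.045,"dy": -0.04,"dz": 0,"twist": 0},
])

```text
t: 6.2
eef_pos: [450.8, -303.8, 78.0]
tcp_rot: [3.141, -0.001, 2.695]
ft_force: [0.4, -1.1, 0.5]
opening: 0.368
```

```bash
cat >> h.py <<'E'
F=np.array([549,-294.]);_a=np.radians(-25.2);M=np.array([[np.cos(_a),np.sin(_a)],[-np.sin(_a),np.cos(_a)]])
def ff(P): return (M@(np.asarray(P)[:2]-F)).round(1)
E
python3 - <<'E'
from h import *
p,d=read_camera('top');s=state();print(s['t'],s['eef_pos'],s['tcp_rot'],ff(s['eef_pos']))
cv2.imwrite('pics/t3.png',cv2.resize(p[80:280,250:430,::-1],None,fx=3,fy=3,interpolation=2))
for c,r,P in comps(p): print(c,ff(r[0]),np.round(r[1]),round(r[2],1))
E
```

```text
6.25 [ 452.32024479 -303.82017712   78.00967013] [3.14154293e+00 3.98456967e-04 2.69588678e+00] [-83.3 -50. ]
[424. 279.] [-160.7 -295. ] [28. 52.] 88.4
[372. 237.] [-125.4 -143.9] [25. 24.] 55.5
[360. 225.] [-111.2 -106.9] [ 7. 12.] 89.2
[344. 203.] [-77.9 -49.2] [12. 10.] 89.8
[319. 191.] [-76.6  16.2] [13. 10.] 55.9
[270. 186.] [-115.3  131.7] [23. 23.] 63.2
[324. 183.] [-52.   16.2] [10. 17.] 75.8
[299. 189.] [-96.7  62.3] [30. 83.] 45.1
[402. 183.] [  28.8 -159.5] [63. 47.] 44.6
[364. 184.] [-16.5 -72. ] [127.  51.] 50.5
[283. 129.] [ 25.6 164.7] [66. 57.] 0.4
[339. 124.] [95.1 42.3] [77. 28.] 64.7
[353. 131.] [69.4  0.1] [220. 143.] 65.5
```

View pics/t3.png

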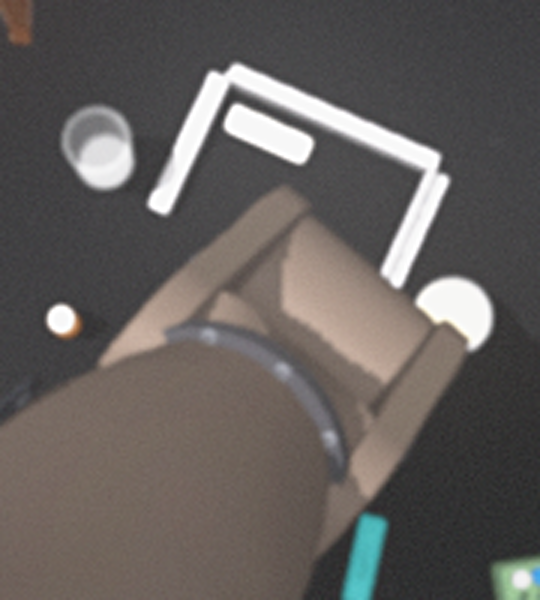

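c1 lies flat and square inside at fence (95, 42), crop (268,134). Now c2.

Emit:
carry_out([
  {"dx": 0,"dy": 0,"dz": 0.035,"twist": 0},
  {"dx": 0,"dy": 0,"dz": 0.06,"twist": 0},
  {"dx": 0,"dy": 0,"dz": 0.072,"twist": 0},
  {"dx": -0.003,"dy": 0,"dz": 0.075,"twist": 0},
  {"dx": -0.007,"dy": 0,"dz": 0.075,"twist": 0},
])

```text
t: 6.75
eef_pos: [459.8, -306.4, 2.7]
tcp_rot: [3.141, -0.0, 2.698]
ft_force: [-0.3, 0.1, 0.8]
opening: 0.37
```

Emit:
carry_out([
  {"dx": -0.004,"dy": 0,"dz": 0,"twist": 0},
  {"dx": -0.008,"dy": 0,"dz": 0,"twist": 0},
  {"dx": -0.013,"dy": 0,"dz": 0,"twist": 0},
  {"dx": -0.019,"dy": 0,"dz": 0,"twist": 0},
  {"dx": -0.026,"dy": 0.001,"dz": 0,"twist": 0},
])

```text
t: 7.25
eef_pos: [483.4, -316.9, 2.9]
tcp_rot: [-3.142, 0.0, 2.697]
ft_force: [0.3, -0.1, 1.3]
opening: 0.368
```

Emit:
carry_out([
  {"dx": -0.008,"dy": 0.001,"dz": 0,"twist": 0},
  {"dx": -0.016,"dy": 0.0022,"dz": 0,"twist": 0},
  {"dx": -0.024,"dy": 0.0035,"dz": 0,"twist": 0},
  {"dx": -0.032,"dy": 0.0047,"dz": 0,"twist": 0},
  {"dx": -0.04,"dy": 0.006,"dz": 0,"twist": 0},
])

```text
t: 7.75
eef_pos: [522.3, -328.5, 2.6]
tcp_rot: [3.142, -0.0, 2.698]
ft_force: [-0.0, 0.9, 0.0]
opening: 0.372
```

Emit:
carry_out([
  {"dx": -0.008,"dy": 0.001,"dz": 0,"twist": 0},
  {"dx": -0.016,"dy": 0.001,"dz": 0,"twist": 0},
  {"dx": -0.024,"dy": 0.001,"dz": 0,"twist": 0},
  {"dx": -0.032,"dy": 0.001,"dz": 0,"twist": 0},
  {"dx": -0.04,"dy": 0.001,"dz": 0,"twist": 0},
])

```text
t: 8.25
eef_pos: [558.7, -344.9, 2.6]
tcp_rot: [3.141, 0.0, 2.697]
ft_force: [1.1, -0.2, 0.0]
opening: 0.366
```

Emit:
carry_out([
  {"dx": -0.008,"dy": 0,"dz": 0,"twist": 0},
  {"dx": -0.016,"dy": 0,"dz": 0,"twist": 0},
  {"dx": -0.024,"dy": 0,"dz": 0,"twist": 0},
  {"dx": -0.032,"dy": 0,"dz": 0,"twist": 0},
  {"dx": -0.039,"dy": 0,"dz": 0,"twist": 0},
])

```text
t: 8.75
eef_pos: [594.0, -361.7, 2.6]
tcp_rot: [3.142, 0.0, 2.698]
ft_force: [-0.2, 0.8, 0.4]
opening: 0.367
```

Emit:
carry_out([
  {"dx": 0.012,"dy": 0,"dz": 0,"twist": 0},
  {"dx": 0.025,"dy": 0,"dz": -0.02,"twist": 0},
  {"dx": 0.035,"dy": 0,"dz": -0.06,"twist": 0},
  {"dx": 0.07,"dy": 0.01,"dz": -0.09,"twist": 0},
  {"dx": 0.115,"dy": 0.025,"dz": -0.1,"twist": 0},
])

```text
t: 9.25
eef_pos: [501.1, -290.3, 105.2]
tcp_rot: [-3.141, 0.005, 2.697]
ft_force: [-1.0, 0.4, 0.6]
opening: 0.369
```

Emit:
carry_out([
  {"dx": 0.045,"dy": 0.01,"dz": 0,"twist": 0},
  {"dx": 0.09,"dy": 0.025,"dz": 0,"twist": 0},
  {"dx": 0.125,"dy": 0.038,"dz": 0,"twist": 0},
  {"dx": 0.139,"dy": 0.041,"dz": 0,"twist": 0},
  {"dx": 0.139,"dy": 0.041,"dz": 0,"twist": 0},
])

```text
t: 9.75
eef_pos: [391.5, -191.8, 103.1]
tcp_rot: [3.141, -0.0, 2.698]
ft_force: [-0.6, -0.3, 0.5]
opening: 0.367
```

Run:
```python
from h import *
p,d=read_camera('top');q,dw=read_camera('wrist');s=state();print(s['t'],s['eef_pos'],s['tcp_rot'],ff(s['eef_pos']))
a=cv2.resize(p[80:280,230:430,::-1],(560,560),interpolation=2);b=cv2.resize(q[:,:,::-1],(384,240))
cv2.imwrite('pics/t4.png',cv2.resize(p[80:280,230:430,::-1],(590,590),interpolation=2));cv2.imwrite('pics/w4.png',q[:,:,::-1])
for c,r,P in comps(p): print(c,ff(r[0]),np.round(r[1]),round(r[2],1))
```

```text
9.85 [ 393.39771352 -193.47208164  102.96939083] [-3.14141360e+00  1.50930896e-03  2.69755452e+00] [-183.6   24.7]
[273. 271.] [-297.4   34.7] [7. 5.] 89.9
[424. 277.] [-159.6 -294.4] [28. 54.] 88.3
[371. 232.] [-115.3 -137.8] [24. 24.] 44.4
[283. 228.] [-197.    55.5] [109.  21.] 55.1
[400. 185.] [  20.1 -155.4] [63. 64.] 88.8
[372. 140.] [ 92.6 -46.7] [75. 27.] 64.6
[282. 127.] [ 26.3 162.7] [67. 54.] 26.7
[339. 124.] [95.1 42.8] [76. 27.] 64.6
[354. 134.] [69.1  0. ] [219. 142.] 65.0
```

View pics/t4.png

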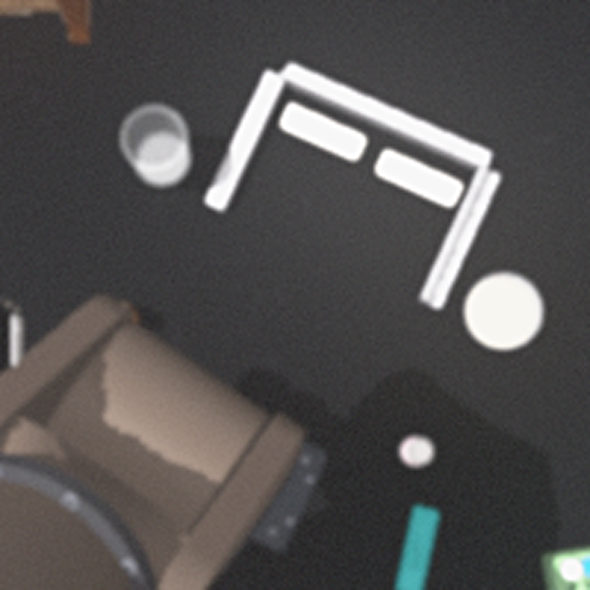

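View pics/w4.png

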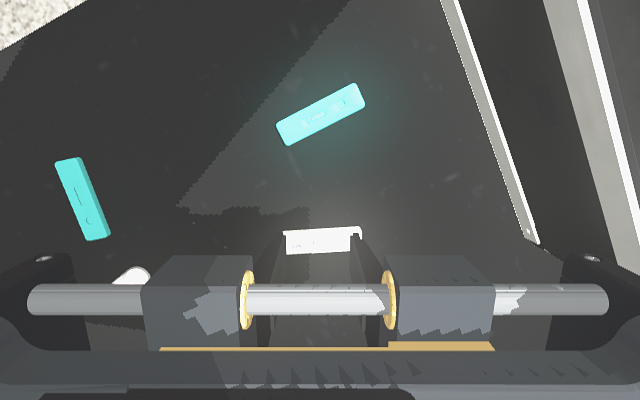

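c1 and c2 are both inside at crop (322,132) and (418,178), and c3 is between the fingers at (320,240). I'm checking the clearance to the case before lowering.

Run:
```python
from h import *
q,d=read_camera('wrist');c=camera_info('wrist');s=state();e=np.array(s['eef_pos'])
v,u=np.mgrid[:400,:640];m=(d>0)&(v<250)
X=np.linalg.inv(c['mtx'])@np.stack([u[m],v[m],np.ones(m.sum())])*d[m]
W=(c['R'].T@(X-c['t'][:,None])).T
a=2.698;R=np.array([[np.cos(a),np.sin(a)],[np.sin(a),-np.cos(a)]]);T=(W[:,:2]-e[:2])@R.T
for z in range(10,150,20):
    k=(W[:,2]>z)&(W[:,2]<z+20)&(T[:,1]>60)
    if k.sum(): print(z,'world y min',W[k,1].min().round(),'toolx',T[k,0].min().round(),'near tooly',T[k,1][T[k,0]<45].min().round() if (k.any() and (T[k,0]<45).any()) else None, 'x range',W[k,0].min().round(),W[k,0].max().round())
v_=u[m],v[m]
k=(W[:,2]>2)&(W[:,2]<12)&(abs(T[:,1])<60)&(T[:,0]<20)
print('c3 trailing toolx',np.percentile(T[k,0],[5,50,98]))
```

```text
10 world y min -47.0 toolx -34.0 near tooly 144.0 x range 296.0 504.0
30 world y min -44.0 toolx -28.0 near tooly 147.0 x range 304.0 498.0
50 world y min -44.0 toolx -20.0 near tooly 147.0 x range 311.0 488.0
70 world y min -44.0 toolx -12.0 near tooly 147.0 x range 317.0 480.0
90 world y min -47.0 toolx -3.0 near tooly 144.0 x range 323.0 470.0
110 world y min -47.0 toolx 5.0 near tooly 144.0 x range 328.0 459.0
c3 trailing toolx [-38.09920534 -27.77415861   9.98109823]
```

The case is well clear, with its rim at y ≥ -47. Lowering and pushing c3.

Emit:
carry_out([
  {"dx": 0.002,"dy": 0,"dz": 0.035,"twist": 0},
  {"dx": 0.002,"dy": 0,"dz": 0.07,"twist": 0},
  {"dx": 0.002,"dy": 0,"dz": 0.09,"twist": 0},
  {"dx": 0.002,"dy": 0,"dz": 0.1,"twist": 0},
  {"dx": 0,"dy": 0,"dz": 0.1,"twist": 0},
])

```text
t: 10.4
eef_pos: [392.6, -193.1, 1.6]
tcp_rot: [3.141, -0.001, 2.697]
ft_force: [-0.1, -0.4, 0.0]
opening: 0.372
```

Emit:
carry_out([
  {"dx": -0.004,"dy": 0,"dz": 0,"twist": 0},
  {"dx": -0.008,"dy": 0,"dz": 0,"twist": 0},
  {"dx": -0.013,"dy": 0,"dz": 0,"twist": 0},
  {"dx": -0.019,"dy": 0,"dz": 0,"twist": 0},
  {"dx": -0.026,"dy": 0,"dz": 0,"twist": 0},
])

```text
t: 10.9
eef_pos: [416.4, -204.1, 2.9]
tcp_rot: [3.142, 0.001, 2.698]
ft_force: [-0.3, 0.3, -0.6]
opening: 0.368
```

Emit:
carry_out([
  {"dx": -0.009,"dy": 0,"dz": 0,"twist": 0},
  {"dx": -0.018,"dy": 0,"dz": 0,"twist": 0},
  {"dx": -0.027,"dy": 0,"dz": 0,"twist": 0},
  {"dx": -0.036,"dy": 0,"dz": 0,"twist": 0},
  {"dx": -0.045,"dy": 0,"dz": 0,"twist": 0},
])

```text
t: 11.4
eef_pos: [457.2, -223.5, 2.6]
tcp_rot: [3.141, -0.0, 2.698]
ft_force: [-0.2, -0.0, 0.4]
opening: 0.37
```

Emit:
carry_out([
  {"dx": -0.009,"dy": 0,"dz": 0,"twist": 0},
  {"dx": -0.018,"dy": 0,"dz": 0,"twist": 0},
  {"dx": -0.027,"dy": 0,"dz": 0,"twist": 0},
  {"dx": -0.036,"dy": 0,"dz": 0,"twist": 0},
  {"dx": -0.045,"dy": 0,"dz": 0,"twist": 0},
])

```text
t: 11.9
eef_pos: [497.7, -242.8, 2.6]
tcp_rot: [3.142, -0.0, 2.698]
ft_force: [0.0, 0.0, 0.2]
opening: 0.371
```

Emit:
carry_out([
  {"dx": -0.009,"dy": 0,"dz": 0,"twist": 0},
  {"dx": -0.018,"dy": 0,"dz": 0,"twist": 0},
  {"dx": -0.027,"dy": 0,"dz": 0,"twist": 0},
  {"dx": -0.036,"dy": 0,"dz": 0,"twist": 0},
  {"dx": -0.045,"dy": 0,"dz": 0,"twist": 0},
])

```text
t: 12.4
eef_pos: [538.4, -262.2, 2.6]
tcp_rot: [3.142, -0.0, 2.698]
ft_force: [-0.2, 0.1, -0.2]
opening: 0.369
```

Emit:
carry_out([
  {"dx": -0.009,"dy": 0,"dz": 0,"twist": 0},
  {"dx": -0.018,"dy": 0,"dz": 0,"twist": 0},
  {"dx": -0.027,"dy": 0,"dz": 0,"twist": 0},
  {"dx": -0.036,"dy": 0,"dz": 0,"twist": 0},
  {"dx": -0.045,"dy": 0,"dz": 0,"twist": 0},
])

```text
t: 12.9
eef_pos: [579.0, -281.5, 2.6]
tcp_rot: [3.141, -0.0, 2.698]
ft_force: [-0.5, -0.3, -0.2]
opening: 0.374
```

Emit:
carry_out([
  {"dx": 0.012,"dy": 0,"dz": 0,"twist": 0},
  {"dx": 0.025,"dy": 0,"dz": -0.02,"twist": 0},
  {"dx": 0.035,"dy": 0,"dz": -0.06,"twist": 0},
  {"dx": 0.07,"dy": 0,"dz": -0.095,"twist": 0},
  {"dx": 0.115,"dy": 0,"dz": -0.115,"twist": 0},
])

```text
t: 13.4
eef_pos: [475.2, -232.3, 119.7]
tcp_rot: [-3.141, 0.004, 2.698]
ft_force: [-0.0, -0.4, 0.8]
opening: 0.37
```

Emit:
carry_out([
  {"dx": 0.045,"dy": 0,"dz": -0.01,"twist": 0},
  {"dx": 0.085,"dy": 0,"dz": -0.02,"twist": 0},
  {"dx": 0.095,"dy": 0,"dz": -0.02,"twist": 0},
  {"dx": 0.095,"dy": 0,"dz": -0.02,"twist": 0},
  {"dx": 0.095,"dy": 0,"dz": -0.02,"twist": 0},
])

```text
t: 13.9
eef_pos: [390.1, -191.8, 137.7]
tcp_rot: [-3.142, 0.001, 2.697]
ft_force: [0.2, 0.0, -0.5]
opening: 0.371
```

Run:
```python
from h import *
p,d=read_camera('top');s=state();print(s['t'],s['eef_pos'])
cv2.imwrite('pics/t5.png',cv2.resize(p[80:280,230:430,::-1],(590,590),interpolation=2))
for c,r,P in comps(p): print(c,ff(r[0]),np.round(r[1]),round(r[2],1))
```

```text
13.95 [ 390.08798506 -191.84803587  137.41509655]
[424. 279.] [-160.6 -294.9] [28. 52.] 88.4
[371. 232.] [-115.3 -137.8] [24. 24.] 44.4
[279. 233.] [-210.    63.9] [129.  37.] 56.4
[273. 185.] [-111.1  126.7] [10.  7.] 0.4
[400. 185.] [  20.1 -155.4] [63. 64.] 88.8
[336. 145.] [45.5 26.8] [76. 27.] 64.7
[372. 140.] [ 92.6 -46.7] [75. 27.] 64.6
[274. 120.] [ 38.  193.3] [ 2. 13.] 53.8
[283. 128.] [ 26.9 162.3] [67. 55.] 30.7
[339. 124.] [95.1 42.8] [76. 27.] 64.6
[354. 134.] [69.1 -0.1] [219. 142.] 65.0
```

View pics/t5.png

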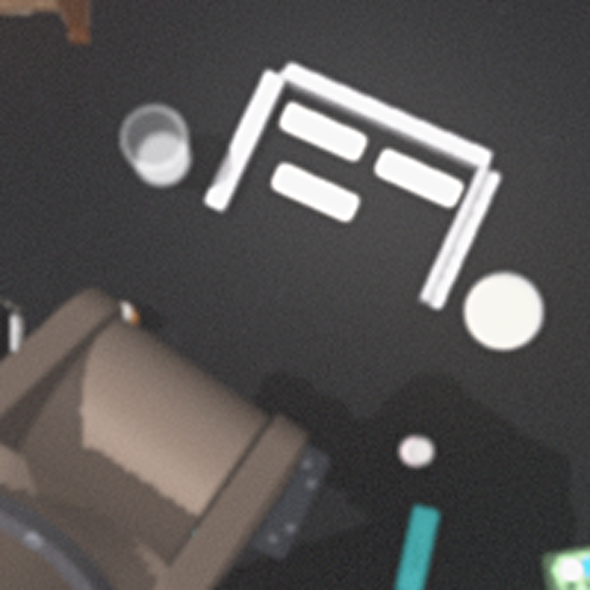

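All three cassettes lie flat inside the fence, at crop (322,132), (418,178) and (315,192). The vials, beaker and dish are unmoved and the arm is clear, so I'm handing in.

```bash
python3 -c "
from cell import *
print(job_done())"
```

```text
the job is handed in; nothing more can be done
None
```

I pushed the three white cassettes one at a time into the fence with the partly closed fingers. The job is handed in at about 14 s of robot time.

- **Cassettes:** The last top-camera picture shows all three lying flat and square inside. Their centres are at about (95, 43), (93, -47) and (46, 27) mm in the fence frame. That puts them at least 8 mm clear of the side walls, about 15 mm clear of the back wall and 35 mm in from the mouth.
- **Forces:** The wrist force stayed at noise level, under about 2 N, in every reading.
- **Other objects:** The right vial, beaker and dish show where they were at the start. The left vial was partly hidden by the arm in the last picture. What showed of it was in its old place, and it was unmoved when last fully seen, after the first cassette. The left turquoise look-alike was hidden too, but the wrist camera showed it untouched shortly before the last push.

No check failed. One call was refused because of a missing key, and it moved nothing.

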